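# Close the tube coupler of the thread stand

## Task

Clamp the thread stand's tube: swing the coupler's hinged cap over and lay it on the tube, draw the yellow T-nut out along the swing bolt, swing the bolt upright into the slot of the cap's ear, and press the nut down onto the ear until the cap grips the tube firmly. Feel your way and do not press hard, so that the rubber packing is squeezed but never crushed; let go, and leave the other things on the bench where they are.

Things in the scene. Friction and masses are not known exactly. Their poses are not given: they have to be found in the camera images.
- coupler: Fixed dark steel lower half of the coupler, on the bench. Origin on the bench under the tube's axis, mid-width. y runs along the tube (42 mm thick, on y -65 to 295 mm, axis 87 to 93 mm high, differing each time); -x, towards the robot, is the bolt's side, +x the cap's hinge side. Foot plate 130 x 90 x 12 mm; jaw 30 mm wide. Fixed thread cones on the tube at y 175 and 272 mm, tops 195 mm high.
- cap_hinge (a point): Centre of the cap's hinge axis, which runs along the coupler's y; at x 34, z 90 mm of the coupler's frame. The cheeks around it are 42 mm wide (y) and reach 98 mm above the bench.
- cap (a joint): Angle (rad) of the bright aluminium hinged half (cap), 30 mm wide; grows as it opens. At 0 its two-tined ear points level to the coupler's -x, at 1.57 straight up. Laid on the tube it reads between -0.1 and 0.1, depending on the tube's height: that must be felt. The hinge is stiff (0.16 N m): the cap stays where it is left.
- cap_ear (a point): Point between the two tines of the cap's ear (pinch the cap here across its 30 mm width), 92 mm from the hinge axis along the cap and 5 mm to the crown's side of the hinge line. The tines are 10 mm thick, reach from 66 to 108 mm from the hinge and leave an open-ended slot 13 mm wide; a lip 4 mm high crosses the last 6 mm of their tops.
- packing: Black rubber packing, 30 x 26 x 5 mm, inside the cap's crown, that meets the top of the tube, 34 mm from the cap's hinge; origin at the middle of its tube side. Stiff (60 N per mm). It should end squeezed by more than 10 N and is crushed above 40 N; a load on the ear at the bolt gives about 2.4 times that load here.
- bolt_pivot (a point): Centre of the swing bolt's pivot axis, which runs along the coupler's y; at x -48, z 50 mm of the coupler's frame.
- bolt (a joint): Angle (rad) of the swing bolt from upright, grows as it leans out to the coupler's -x (towards the robot). 0 is upright, in the ear's slot. It stays where it is left (stiff, 0.13 N m). Steel shank 10 mm thick, 98 mm long.
- nut: Yellow T nut on the swing bolt. Origin at the centre of its cross bar, 50 mm long along the coupler's y (pinch its two ends; it pivots between the fingers), 13 x 12 mm thick. Its hub, 22 mm across, ends 12 mm below the bar's centre, towards the pivot, and bears on the ear.
- bolt_end (a point): Free end of the bolt, 98 mm from the pivot. The nut's bar can slide from 52 to 80 mm from the pivot, with about 9 N of friction both ways, and stays where it is pushed, holding up to 9 N. It starts at 54 to 60 mm, must be drawn out to 76 mm or more to swing over the ear and lip, and ends pressed on the ear at about 54 to 70 mm.
- thread_cone: loose red thread cone 65 mm tall, 56 mm across, standing in front of the tube; origin under its base
- cutting_die: loose round steel cutting die (ring), 80 mm across, 32 mm tall; origin under its centre
- rivet_tin: loose tin, 68 mm across, 75 mm tall; origin under its centre
- glue_jar: loose amber jar, 64 mm across, 85 mm tall; origin under its centre
- hammer: loose hammer, 240 mm long, lying on the bench; x along its length
- spanner: loose spanner, 150 mm long, lying on the bench behind the tube; x along its length
- pipe_offcut: loose short piece of steel pipe standing on end, 42 mm across, 60 mm tall; origin under its centre

How it is judged:
By the outcome, as a careful person would: the job done as asked, in the order asked, and still so for the second after the job is handed in, with the robot touching nothing.
It also fails if it takes over 72 s, if anything falls off the work surface, if the arm or the gripper's body presses on something with over 40 N, if the wrist force passes 120 N, or if a joint passes its speed limit or range.

## Robot

A 6-joint arm with a two-finger parallel gripper is mounted at the origin on the work surface. World frame = base frame: x ahead of the robot, y to its left, z up, the work surface at z = 0. Lengths are in m, angles in rad, forces in N, time in s.
With the tool pointing down it reaches from about 0.3 to 0.95 m from the base axis. Payload 3.1 kg.
Tool frame: the origin (TCP) lies where the fingers leave the gripper's body, on its centre line; the fingertips stand 73 mm ahead of it and the grasp point (between the pads) lies 54 mm ahead of it; z points along the fingers, y is the direction in which the jaws open and shut (so a half turn about z gives the same grasp; the last joint's range is limited). The gripper opens to 85 mm and grips with 20 to 120 N. Pads are 22 mm wide; open, the fingers measure 114 mm over their backs; the gripper's body (76 mm by 85 mm) begins 54 mm behind the grasp point. The pads swing forward as they close: fully open they stand 13 mm farther back than shut.
Start: joints at [-1.307, 0.308, 1.634, -0, 1.2, -0.07], TCP at [0.205, -0.591, 0.304] pointing down, gripper open.
Joint ranges: [-3.06, 3.06], [-0.79, 1.96], [0.05, 2.63], [-1.19, 4.34], [0.05, 2.64], [-2.94, 2.94]. Speed limits (rad/s): [2.79, 2.79, 3.14, 3.14, 3.14, 3.14].

## Interface

Orientations are given as a rotation vector (axis times angle).
In Python, from bench import arm, imaging gives the robot as it stands.
- The arm moves only by the tool send_rows, never from a script. Its argument "plan" is a list of rows, each a list of 6 numbers: the shift along the tool's x, y, z in cm, then the turn, a rotation vector about the tool's x, y, z in degrees. In form: [[x, y, z, ax, ay, az], ...]. A call has 1 to 8 rows; each row shifts and turns the commanded pose from where the row before left it, along the tool's axes as they then stand; what a row does not reach is not made up. A row lasts 1/8 s, in which the tool goes at most 62.5 mm and 10.7 degrees, less where a joint would pass 70% of its speed; a pose out of reach is approached as far as the arm can. A call is refused whole if a number of a shift passes 6.25 or a number of a turn 10.7, either way. A call with a gripper value outside its range is refused whole. "claw" is the closure, from -1 (fully open) to 1 (shut), set as the call begins (left out, the last holds). The fingers move at their own pace and stop on an object; "grip_force" is the grip in N (left out, the last holds). Time passes only in rows, so rows that do not move let the fingers close. It gives the time, the measured TCP pose, the force and the opening at its end, in the units of the state.
- arm.observe(): the state, without advancing time (a new reading comes with each control period).
- imaging.grab_frame(name): name is "side" or "top" or "wrist"; returns a dict with "img" (420x560x3 uint8, red, green, blue), "z_map" (420x560 float32, m along the optical axis (not along the pixel's ray), 0 where there is no reading), "intrinsics" (3x3 intrinsics, pixels), "view" (4x4, takes a point from world to camera coordinates); the wrist camera has in their place "hand_eye" (4x4, takes a point from camera to tool coordinates, whose origin is the TCP and whose axes are the flange's). Camera axes: x right, y down, z forward; pixel columns grow to the right and rows downward; lengths in m; the calibration is good to about 2 mm. A picture is of the moment at which its call begins: read the wrist's pose just before it.
- arm.close_job(): hands the job in, once; it reports no verdict.
The state is a dict: "time": time; "joint_pos": joint angles; "joint_velocities": joint speeds; "joint_efforts": joint torques, N m; "tool_pos": TCP position; "orientation": TCP orientation; "wrist_force": force on the tool from outside, world axes, zero at the start; "torque": the same for the moment, N m; "grip_width": finger opening in m.
Only numpy, scipy, OpenCV 4.12 (cv2) and the standard library are available. Lean on these libraries where they do the work, as an engineer would, in place of code of your own. Each camera call takes 0.05 s, during which the arm holds its last target. There are 200 camera calls.

## Working session

There is one attempt and no reset: what is moved stays moved. The work goes in short steps, Python scripts to look and compute and a tool call to move; the robot and the scene stay as the last step left them, time stands still between calls to the robot, and variables do not carry over. Pictures are saved under pics/ and viewed, about 8 in all and at most 12, crops included, and the job is handed in when it is done.

Besides the shell and the picture viewer there is one more tool, called after "Request:" as name(argument=value, ...) on one line, values as JSON. send_rows: Moves the arm, as the interface text tells. Its arguments: {"type":"object","properties":{"plan":{"type":"array","items":{"type":"array","items":{"type":"number"}}},"claw":{"type":"number"},"grip_force":{"type":"number"}},"required":["plan"]}

```bash
ls; mkdir -p pics
cat > look.py <<'E'
from bench import arm, imaging
import cv2,sys,numpy as np
def save(n,f):
    d=imaging.grab_frame(n); cv2.imwrite(f'pics/{f}.png',d['img'][:,:,::-1])
    np.savez(f'pics/{f}.npz',**{k:v for k,v in d.items()})
    return d
E
python3 - <<'E'
from look import *
print(arm.observe())
for n in('top','side'): d=save(n,n+'0');print(d['intrinsics'],d['view'])
a=cv2.imread('pics/top0.png');b=cv2.imread('pics/side0.png')
E
```

```text
pics
{'time': 0.0, 'joint_pos': array([-1.30669699e+00,  3.09039303e-01,  1.63523477e+00, -7.92822589e-06,
        1.19968921e+00, -6.97152562e-02]), 'joint_velocities': array([ 7.97146398e-04, -1.07242020e-03, -2.58058482e-04,  2.60300004e-05,
        1.10716140e-03,  2.12265515e-04]), 'joint_efforts': array([ 6.29081806e-04, -4.15253913e+01, -2.76666176e+01,  4.17896024e-05,
        1.02268648e-02,  5.95038312e-07]), 'tool_pos': array([ 0.20456774, -0.58985907,  0.30260255]), 'orientation': array([-3.09560812e+00, -5.21536145e-01,  3.72617049e-04]), 'wrist_force': array([ 0.16343128,  0.27431838, -0.61963878]), 'torque': array([-0.00650735, -0.00729667, -0.00113653]), 'grip_width': 0.08547645708411081}
[[479.63896767   0.         265.83957593]
 [  0.         479.63896767 206.98042133]
 [  0.           0.           1.        ]] [[-0.00643667 -0.99987654 -0.01433451  0.02653325]
 [-0.99333613  0.00804284 -0.11497234  0.50448743]
 [ 0.11507344  0.01349895 -0.99326526  1.34775171]
 [ 0.          0.          0.          1.        ]]
[[445.08890088   0.         280.57075887]
 [  0.         445.08890088 212.93445346]
 [  0.           0.           1.        ]] [[-0.74995859 -0.66128755 -0.01615234  0.3956075 ]
 [-0.44123579  0.51829426 -0.73258586  0.29454898]
 [ 0.49282157 -0.54228207 -0.68048296  1.16160985]
 [ 0.          0.          0.          1.        ]]
```

View pics/top0.png

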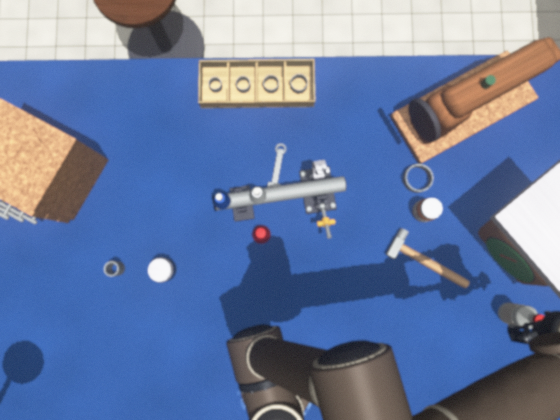

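View pics/side0.png

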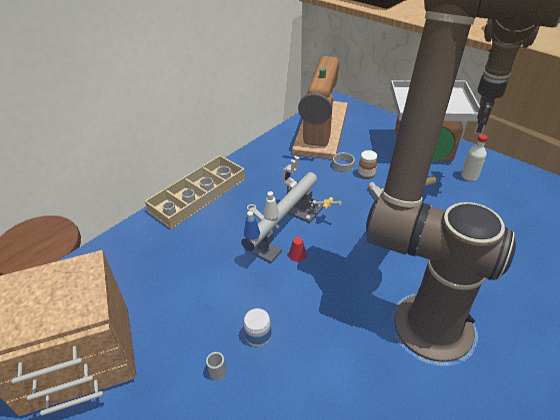

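The top view shows the coupler near (320,195), with the tube running from (345,184) to (215,200). The cap is open at (320,168), the nut is at (325,222) and the red cone at (261,234). The side view agrees.

```bash
cat >> look.py <<'E'
def cloud(d,pose=None):
    K=d['intrinsics'];z=d['z_map'];v,u=np.mgrid[:z.shape[0],:z.shape[1]]
    P=np.stack([(u-K[0,2])/K[0,0]*z,(v-K[1,2])/K[1,1]*z,z,np.ones_like(z)],-1)
    if pose is None: M=np.linalg.inv(d['view'])
    else:
        M=np.eye(4);M[:3,:3]=cv2.Rodrigues(np.array(pose[1]))[0];M[:3,3]=pose[0];M=M@d['hand_eye']
    P=(P@M.T)[...,:3];P[z==0]=np.nan
    return P
E
python3 - <<'E'
from look import *
np.set_printoptions(precision=4,suppress=True)
d=dict(np.load('pics/top0.npz'));P=cloud(d);im=d['img'].astype(int)
s=np.zeros(P.shape[:2],bool);s[150:245,200:360]=1
t=s&(P[...,2]>.095)&(P[...,2]<.125)
grey=abs(im[...,0]-im[...,2])<25
q=P[t&grey&(np.mgrid[:420,:560][1]<312)]
l=cv2.fitLine(q[:,:2].astype(np.float32),cv2.DIST_HUBER,0,.01,.01).ravel();print('tube',l,np.arctan2(l[1],l[0]),len(q),np.median(q[:,2]),np.percentile(q[:,2],98))
x=(q[:,:2]-l[2:])@l[:2]
q2=P[t];x=(q2[:,:2]-l[2:])@l[:2];print('ends',l[2:]+l[:2]*x.min(),l[2:]+l[:2]*x.max(),x.max()-x.min())
y=s&(im[...,0]>150)&(im[...,2]<100)&(im[...,1]>110);v,u=np.nonzero(y);print('nut',P[y].mean(0),len(u),u.mean(),v.mean())
for (u,v) in [(320,168),(318,163),(322,175),(326,205),(308,208),(326,222),(328,234),(261,234)]: print(u,v,P[v,u],im[v,u])
c=s&(P[...,2]>.13)&(np.mgrid[:420,:560][1]>295);print('cap',P[c].mean(0),P[c].min(0),P[c].max(0),c.sum())
E
```

```text
tube [ 0.1555 -0.9878  0.5325  0.0026] -1.4147081 1013 0.10874458358257066 0.11840428117502387
ends [0.5067 0.1663] [ 0.5634 -0.1942] 0.3649842840759393
nut [ 0.459  -0.1333  0.0813] 8 322.5 220.875
320 168 [ 0.5923 -0.122   0.1536] [239 240 242]
318 163 [ 0.6046 -0.1164  0.1593] [197 196 203]
322 175 [ 0.5843 -0.133   0.0951] [232 232 236]
326 205 [ 0.5062 -0.147   0.0528] [126 129 137]
308 208 [ 0.5015 -0.0985  0.0226] [216 219 220]
326 222 [ 0.4551 -0.142   0.089 ] [240 203 108]
328 234 [ 0.422  -0.1461  0.0947] [158 161 169]
261 234 [0.425  0.0363 0.0658] [243 100 102]
cap [ 0.5933 -0.1211  0.1673] [ 0.5708 -0.1381  0.1423] [ 0.6153 -0.1044  0.2018] 172
```

Request:
send_rows(plan=[[4.1,-3.4,-0.6,0,0,0],[4.1,-3.4,-0.6,0,0,0],[4.1,-3.4,-0.6,0,0,0],[4.1,-3.4,-0.6,0,0,0],[4.1,-3.4,-0.6,0,0,0],[4.1,-3.4,-0.6,0,0,0],[4.1,-3.4,-0.6,0,0,0],[4.1,-3.4,-0.6,0,0,0]], claw=-1, grip_force=30)

```text
time: 1.1
tool_pos: [0.4259, -0.2244, 0.3518]
orientation: [-3.098, -0.522, 0.0]
wrist_force: [1.6, -0.5, -0.1]
grip_width: 0.0854
```

Request:
send_rows(plan=[[4.1,-3.4,-0.6,0,0,0],[4.1,-3.4,-0.6,0,0,0],[0,0,0,0,0,5],[0,0,0,0,0,5],[0,0,0,0,0,0]])

```text
time: 1.72
tool_pos: [0.4805, -0.1346, 0.3634]
orientation: [-3.131, -0.252, 0.002]
wrist_force: [0.1, 0.3, 0.9]
grip_width: 0.0854
```

Run:
```python
from look import *
np.set_printoptions(precision=4,suppress=True)
s=arm.observe();d=save('wrist','w1');print(s['time'],s['tool_pos'],s['orientation'],s['wrist_force'],d['hand_eye'],d['intrinsics'])
np.savez('pics/w1pose.npz',p=s['tool_pos'],o=s['orientation'])
cv2.imwrite('pics/w1.png',cv2.resize(d['img'][:,:,::-1],(800,600)))
```

```text
1.725 [ 0.4805 -0.1346  0.3634] [-3.131  -0.2524  0.0015] [0.0756 0.3485 0.9065] [[-0.0005 -0.9591 -0.2829  0.0723]
 [ 1.     -0.0003 -0.0005  0.0001]
 [ 0.0003 -0.2829  0.9591 -0.0704]
 [ 0.      0.      0.      1.    ]] [[337.151    0.     283.0485]
 [  0.     337.151  206.7196]
 [  0.       0.       1.    ]]
```

View pics/w1.png

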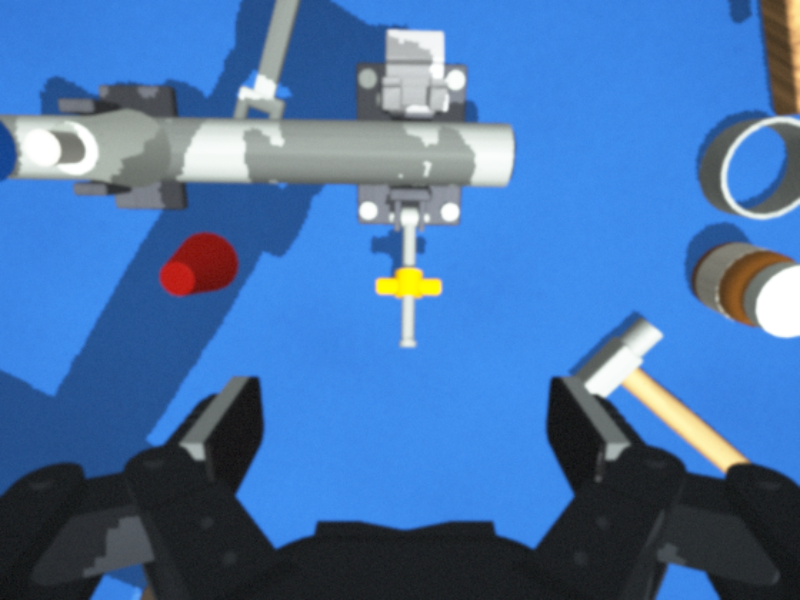

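The coupler is square in the wrist view. The nut is at (408,286), the bolt end at (408,343), and the open cap at (415,70) leans back. The tube is level across rows 120–185.

Run:
```python
from look import *
np.set_printoptions(precision=4,suppress=True)
d=dict(np.load('pics/w1.npz'));p=np.load('pics/w1pose.npz');P=cloud(d,(p['p'],p['o']));im=d['img'].astype(int)
V,U=np.mgrid[:420,:560]
t=(V>75)&(V<135)&(U>140)&(U<350)&(P[...,2]>.085)&(P[...,2]<.13)
q=P[t];
from scipy.optimize import least_squares
# cylinder r=21: axis (x0+m*y), z0+k*y
f=lambda a: np.hypot((q[:,0]-a[0]-a[1]*q[:,1])*np.cos(np.arctan(a[1])),q[:,2]-a[2])-.021
r=least_squares(f,[.55,-.157,.09],loss='soft_l1',f_scale=.001);m=r.x;print('cyl',m,len(q),np.abs(r.fun).mean(),'yaw',-np.arctan(m[1]))
yaw=-np.arctan(m[1]);ex=np.array([np.cos(yaw),np.sin(yaw)]);ey=np.array([-ex[1],ex[0]])
a=np.array([m[0],0]); 
# end of tube
e=(q[:,:2]-a)@ey;print('tube y min',np.sort(e)[:200:40])
o0=a
loc=lambda X:np.c_[(X[:,:2]-o0)@ex,(X[:,:2]-o0)@ey,X[:,2]]
y=(im[...,0]>150)&(im[...,2]<90)&(im[...,1]>110)&(V>180)&(V<215)&(U<320)
n=loc(P[y]);print('nut',np.median(n,0),n.min(0),n.max(0),len(n))
for u,v in [(285,240),(286,225),(286,170),(286,155),(286,180),(290,25),(291,30),(293,40),(293,50),(293,58),(285,150),(275,25),(305,25)]: print(u,v,loc(P[v,u][None]),im[v,u])
c=(U>255)&(U<325)&(V<70)&(P[...,2]>.125);n=loc(P[c]);print('cap',n.min(0),n.max(0),np.median(n,0))
f=(U>245)&(U<330)&(V>40)&(V<160)&(P[...,2]<.016)&(P[...,2]>.008);n=loc(P[f]);print('foot',np.percentile(n,[1,99],axis=0))
```

```text
cyl [ 0.5339 -0.1455  0.092 ] 9693 0.0006129913788462274 yaw 0.14451206858503968
tube y min [-0.1892 -0.1848 -0.184  -0.1832 -0.1823]
nut [nan nan nan] [nan nan nan] [nan nan nan] 574
285 240 [[-0.1354 -0.1284  0.1003]] [236 241 239]
286 225 [[-0.1211 -0.1293  0.093 ]] [231 237 233]
286 170 [[-0.0664 -0.1285  0.0662]] [232 238 234]
286 155 [[-0.051  -0.1282  0.0582]] [247 250 248]
286 180 [[-0.0768 -0.1286  0.07  ]] [231 238 234]
290 25 [[ 0.0591 -0.1285  0.1526]] [243 244 245]
291 30 [[ 0.0548 -0.1292  0.1571]] [190 195 195]
293 40 [[ 0.0474 -0.1308  0.1614]] [184 189 188]
293 50 [[ 0.0407 -0.1309  0.1611]] [206 210 213]
293 58 [[ 0.0357 -0.1312  0.1572]] [201 206 205]
285 150 [[-0.0456 -0.127   0.0576]] [243 248 245]
275 25 [[ 0.0591 -0.1172  0.1518]] [225 229 228]
305 25 [[ 0.059  -0.1396  0.1541]] [243 245 245]
cap [ 0.0236 -0.1438  0.1492] [ 0.0625 -0.1138  0.2008] [ 0.0435 -0.129   0.1591]
foot [[-0.0594 -0.1735  0.0098]
 [ 0.0686 -0.085   0.0155]]
```

Run:
```python
from look import *
np.set_printoptions(precision=4,suppress=True)
d=dict(np.load('pics/w1.npz'));p=np.load('pics/w1pose.npz');P=cloud(d,(p['p'],p['o']));im=d['img'].astype(int)
V,U=np.mgrid[:420,:560]
yaw=.1445;ex=np.array([np.cos(yaw),np.sin(yaw)]);ey=np.array([-ex[1],ex[0]]);o0=np.array([.5339,0])-.129*ey;print('origin',o0)
loc=lambda X:np.c_[(X[:,:2]-o0)@ex,(X[:,:2]-o0)@ey,X[:,2]]
y=(im[...,0]>150)&(im[...,2]<90)&(im[...,1]>110)&(V>180)&(V<215)&(U<320)&np.isfinite(P[...,0])
n=loc(P[y]);print('nut',np.median(n,0),n.min(0),n.max(0),len(n))
for w in (-.018,.018):
  k=abs(n[:,1]-w)<.005;print(np.median(n[k],0))
for v in range(16,80,3):
  print(v,*[loc(P[v,u][None])[0] for u in (275,290,305)])
```

```text
origin [ 0.5525 -0.1277]
nut [-0.0953  0.0012  0.0815] [-0.1093 -0.0227 -0.0006] [-0.0833  0.024   0.0884] 573
[-0.0968 -0.0183  0.081 ]
[-0.0968  0.0175  0.0809]
16 [0.1001 0.0158 0.0002] [ 0.1002 -0.0015  0.0011] [ 0.1003 -0.0186  0.0019]
19 [ 0.0972  0.0157 -0.0005] [ 0.0974 -0.0015 -0.0003] [ 0.0973 -0.0187  0.0013]
22 [0.0611 0.0118 0.1519] [0.0613 0.0005 0.1518] [ 0.062  -0.0108  0.1497]
25 [0.0591 0.0118 0.1518] [0.0591 0.0005 0.1526] [ 0.059  -0.0106  0.1541]
28 [0.0566 0.0117 0.1543] [0.0567 0.0005 0.1548] [ 0.0569 -0.0107  0.1544]
31 [0.054  0.0116 0.1569] [0.0538 0.0005 0.1589] [ 0.0544 -0.0106  0.1569]
34 [0.0515 0.0115 0.1596] [0.0518 0.0005 0.159 ] [ 0.0519 -0.0106  0.1592]
37 [0.0492 0.0115 0.1611] [0.0495 0.0005 0.1604] [ 0.0495 -0.0105  0.1616]
40 [0.0472 0.0114 0.1616] [0.0471 0.0005 0.1631] [ 0.0473 -0.0105  0.1626]
43 [0.0453 0.0114 0.1609] [0.0455 0.0004 0.1607] [ 0.0456 -0.0107  0.1612]
46 [0.0435 0.0115 0.1592] [0.0438 0.0003 0.1587] [ 0.0439 -0.0109  0.159 ]
49 [0.0414 0.0114 0.1596] [0.0418 0.0002 0.158 ] [ 0.0419 -0.011   0.1583]
52 [0.0396 0.0115 0.1579] [0.0397 0.0002 0.1584] [ 0.0399 -0.0111  0.1582]
55 [0.0319 0.0104 0.1994] [0.0375 0.0002 0.1593] [ 0.0322 -0.0088  0.1998]
58 [0.0303 0.0104 0.1983] [0.0357 0.0001 0.1575] [ 0.0305 -0.0089  0.1991]
61 [0.0286 0.0104 0.1973] [0.0334 0.0001 0.1586] [ 0.0288 -0.009   0.1979]
64 [0.0266 0.0104 0.1994] [0.0314 0.     0.1578] [ 0.027  -0.009   0.1982]
67 [0.0249 0.0104 0.1981] [ 0.0294 -0.0001  0.1567] [ 0.0252 -0.0091  0.1984]
70 [0.0232 0.0104 0.1974] [ 0.0273 -0.0001  0.1566] [ 0.0235 -0.0092  0.1975]
73 [0.0213 0.0103 0.1978] [ 0.0253 -0.0002  0.1557] [ 0.0217 -0.0093  0.1969]
76 [0.0195 0.0103 0.1977] [ 0.028  -0.0012  0.0963] [ 0.0198 -0.0093  0.1977]
79 [0.0257 0.013  0.0885] [ 0.0258 -0.0014  0.0899] [ 0.028  -0.0172  0.0649]
```

```bash
cat > go.py <<'E'
import sys,numpy as np,cv2
from bench import arm
np.set_printoptions(precision=4,suppress=True)
yaw=.1445;C,S=np.cos(yaw),np.sin(yaw);RC=np.array([[C,-S,0],[S,C,0],[0,0,1]]);O=np.array([.5525,-.1277,0])
def grasp(s):
    R=cv2.Rodrigues(s['orientation'])[0];return R,RC.T@(s['tool_pos']+R[:,2]*.054-O)
def ear(t): return np.array([.034-.092*np.cos(t)+.005*np.sin(t),0,.09+.092*np.sin(t)+.005*np.cos(t)])
def nut(r,a): return np.array([-.048-r*np.sin(a),0,.05+r*np.cos(a)])
def to(*pts,s=None):
    s=s or arm.observe();R,g=grasp(s);print('t',s['time'],'grasp',g*1000,'F(coupler)',RC.T@s['wrist_force'],'w',s['grip_width'])
    T=R.T@RC@np.diag([1,-1,-1]);print('turn deg',np.degrees(cv2.Rodrigues(T)[0].ravel()))
    for p in pts:
        p=np.array(p);print(p*1000,'shift cm',R.T@RC@(p-g)*100);g=p
E
python3 - <<'E'
from go import *
to([.0255,0,.24],[.0255,0,.1795])
E
```

```text
t 1.775 grasp [-72.3392   3.3807 309.4491] F(coupler) [-0.1053 -0.4778 -0.541 ] w 0.08574723720407748
turn deg [-0.0264  0.0453  0.9377]
[ 25.5   0.  240. ] shift cm [9.7825 0.5014 6.937 ]
[ 25.5   0.  179.5] shift cm [0.0048 0.0028 6.05  ]
```

Request:
send_rows(plan=[[0,0,0,0,0,0.94],[3.26,0.11,2.3,0,0,0],[3.26,0.11,2.3,0,0,0],[3.26,0.12,2.35,0,0,0],[0,0,2,0,0,0],[0,0,2,0,0,0],[0,0,2,0,0,0],[0,0,0,0,0,0]])

```text
time: 2.78
tool_pos: [0.5765, -0.1242, 0.2321]
orientation: [-3.132, -0.224, 0.007]
wrist_force: [-0.5, 0.3, -0.3]
grip_width: 0.0856
```

Request:
send_rows(plan=[[0,0,0,0,0,0],[0,0,0,0,0,0],[0,0,0,0,0,0],[0,0,0,0,0,0],[0,0,0,0,0,0],[0,0,0,0,0,0]], claw=1, grip_force=20)

```text
time: 3.52
tool_pos: [0.5784, -0.1236, 0.2356]
orientation: [-3.132, -0.224, -0.002]
wrist_force: [-1.7, 5.4, 5.9]
grip_width: 0.0298
```

Run:
```python
from go import *
print([ear(t)*1000 for t in (1.42,)])
to(*[ear(t) for t in (1.42,1.2,1.,.8,.6,.4,.2,.1)])
```

```text
[array([ 25.1225,   0.    , 181.7071])]
t 3.525 grasp [ 26.2694   0.4375 181.604 ] F(coupler) [-0.898   5.5899  5.8993] w 0.02976752931885346
turn deg [-0.0684 -0.0684 -0.1029]
[ 25.1225   0.     181.7071] shift cm [-0.1146  0.0439 -0.0105]
[  5.3233   0.     177.5594] shift cm [-1.9804  0.0041  0.4124]
[-11.5005   0.     170.1168] shift cm [-1.6833  0.0039  0.7422]
[-26.5102   0.     159.4803] shift cm [-1.5022  0.004   1.0619]
[-39.1077   0.     146.0738] shift cm [-1.2613  0.0039  1.3391]
[-48.7905   0.     130.4318] shift cm [-0.9701  0.0036  1.563 ]
[-55.1728   0.     113.1779] shift cm [-0.6403  0.0032  1.7246]
[-57.0412   0.     104.1597] shift cm [-0.1879  0.0014  0.9016]
```

Request:
send_rows(plan=[[-0.5,-0.04,0.05,0,0,0],[-1.0,0,0.15,0,0,0],[-1.0,0,0.2,0,0,0],[-0.85,0,0.35,0,0,0],[-0.83,0,0.4,0,0,0],[-0.75,0,0.5,0,0,0],[-0.75,0,0.55,0,0,0],[0,0,0,0,0,0]])

```text
time: 4.53
tool_pos: [0.5217, -0.1317, 0.2128]
orientation: [-3.133, -0.224, -0.001]
wrist_force: [-1.8, 3.4, 3.7]
grip_width: 0.0296
```

Run:
```python
from go import *
to(*[ear(t) for t in (.8,.6,.4,.2,.1,0,-.1)])
```

```text
t 4.525 grasp [-31.049    0.4957 158.833 ] F(coupler) [-1.2755  3.6334  3.6888] w 0.02959796759142249
turn deg [-0.0267 -0.0425 -0.1038]
[-26.5102   0.     159.4803] shift cm [ 0.454   0.0487 -0.0644]
[-39.1077   0.     146.0738] shift cm [-1.2607  0.0029  1.3397]
[-48.7905   0.     130.4318] shift cm [-0.9694  0.0025  1.5635]
[-55.1728   0.     113.1779] shift cm [-0.6395  0.002   1.7249]
[-57.0412   0.     104.1597] shift cm [-0.1875  0.0008  0.9017]
[-58.   0.  95.] shift cm [-0.0966  0.0006  0.9159]
[-58.0396   0.      85.7903] shift cm [-0.0046  0.0004  0.921 ]
```

Request:
send_rows(plan=[[-0.5,0,0.56,0,0,0],[-0.5,0,0.56,0,0,0],[-0.4,0,0.6,0,0,0],[-0.37,0,0.6,0,0,0],[-0.3,0,0.65,0,0,0],[-0.29,0,0.65,0,0,0],[-0.16,0,0.45,0,0,0],[0,0,0,0,0,0]])

```text
time: 5.52
tool_pos: [0.4947, -0.1356, 0.1706]
orientation: [-3.133, -0.225, 0.008]
wrist_force: [-6.0, 1.2, 2.1]
grip_width: 0.0297
```

Run:
```python
from go import *
to(*[ear(t) for t in (.2,.1,0,-.1)])
```

```text
t 5.525 grasp [-58.576    0.5464 116.5843] F(coupler) [-5.7549  2.0971  2.0947] w 0.029700895898994027
turn deg [-0.0687  0.3037 -0.0584]
[-55.1728   0.     113.1779] shift cm [0.3422 0.0547 0.3388]
[-57.0412   0.     104.1597] shift cm [-0.1821  0.0013  0.9028]
[-58.   0.  95.] shift cm [-0.091   0.0012  0.9165]
[-58.0396   0.      85.7903] shift cm [0.0009 0.0011 0.921 ]
```

Request:
send_rows(plan=[[-0.15,0,0.12,0,0,0],[-0.02,0,0.12,0,0,0],[-0.02,0,0.12,0,0,0],[-0.02,0,0.12,0,0,0],[-0.02,0,0.12,0,0,0],[-0.02,0,0.1,0,0,0],[-0.02,0,0.1,0,0,0]])

```text
time: 6.4
tool_pos: [0.4927, -0.1359, 0.1634]
orientation: [-3.133, -0.225, 0.006]
wrist_force: [-7.7, 1.9, 5.9]
grip_width: 0.0297
```

Request:
send_rows(plan=[[0,0,0.1,0,0,0],[0,0,0.1,0,0,0]])

```text
time: 6.65
tool_pos: [0.4922, -0.136, 0.1612]
orientation: [-3.133, -0.225, 0.008]
wrist_force: [-7.4, 1.9, 6.9]
grip_width: 0.0298
```

Request:
send_rows(plan=[[0,0,0.1,0,0,0],[0,0,0.1,0,0,0]])

```text
time: 6.9
tool_pos: [0.4919, -0.136, 0.1591]
orientation: [-3.133, -0.226, 0.01]
wrist_force: [-8.4, -0.4, 4.7]
grip_width: 0.0298
```

Request:
send_rows(plan=[[-0.2,0,0.1,0,0,0],[0,0,0.1,0,0,0]])

```text
time: 7.15
tool_pos: [0.4913, -0.1361, 0.1575]
orientation: [-3.133, -0.224, 0.003]
wrist_force: [-5.5, 3.0, 4.4]
grip_width: 0.0296
```

Request:
send_rows(plan=[[0,0,0.1,0,0,0],[0,0,0.1,0,0,0]])

```text
time: 7.4
tool_pos: [0.491, -0.1362, 0.1554]
orientation: [-3.133, -0.225, 0.005]
wrist_force: [-6.9, 2.0, 4.7]
grip_width: 0.0297
```

Request:
send_rows(plan=[[0,0,0.1,0,0,0]])

```text
time: 7.52
tool_pos: [0.4908, -0.1362, 0.1543]
orientation: [-3.133, -0.225, 0.006]
wrist_force: [-5.8, 2.1, 4.5]
grip_width: 0.0296
```

Request:
send_rows(plan=[[0,0,0.1,0,0,0]])

```text
time: 7.65
tool_pos: [0.4907, -0.1362, 0.1532]
orientation: [-3.133, -0.225, 0.006]
wrist_force: [-7.1, 1.3, 4.4]
grip_width: 0.0297
```

Request:
send_rows(plan=[[-0.1,0,0.1,0,0,0],[0,0,0.1,0,0,0]])

```text
time: 7.9
tool_pos: [0.4903, -0.1363, 0.1514]
orientation: [-3.133, -0.225, 0.004]
wrist_force: [-5.3, 3.4, 4.2]
grip_width: 0.0295
```

Request:
send_rows(plan=[[0,0,0.1,0,0,0],[0,0,0.1,0,0,0]])

```text
time: 8.15
tool_pos: [0.4901, -0.1363, 0.1493]
orientation: [-3.133, -0.225, 0.005]
wrist_force: [-6.3, 2.6, 4.2]
grip_width: 0.0294
```

Request:
send_rows(plan=[[0,0,0.1,0,0,0],[0,0,0.1,0,0,0]])

```text
time: 8.4
tool_pos: [0.4899, -0.1363, 0.1472]
orientation: [-3.133, -0.225, 0.005]
wrist_force: [-5.4, 2.0, 3.5]
grip_width: 0.0298
```

Request:
send_rows(plan=[[0,0,0.1,0,0,0],[0,0,0.1,0,0,0]])

```text
time: 8.65
tool_pos: [0.4898, -0.1364, 0.1452]
orientation: [-3.133, -0.225, 0.006]
wrist_force: [-6.4, 2.7, 4.3]
grip_width: 0.0293
```

Request:
send_rows(plan=[[0,0,0.1,0,0,0],[0,0,0.1,0,0,0]])

```text
time: 8.9
tool_pos: [0.4897, -0.1364, 0.1433]
orientation: [-3.133, -0.225, 0.006]
wrist_force: [-7.2, 2.2, 6.7]
grip_width: 0.0298
```

Run:
```python
from go import *
from look import *
to()
s=arm.observe();d=save('wrist','w2');np.savez('pics/w2pose.npz',p=s['tool_pos'],o=s['orientation'])
cv2.imwrite('pics/w2.png',cv2.resize(d['img'][:,:,::-1],(800,600)))
```

```text
t 8.9 grasp [-63.5672   0.5151  89.3108] F(coupler) [-6.8478  3.2545  6.744 ] w 0.02980007989216845
turn deg [-0.0571  0.2232 -0.0586]
```

View pics/w2.png

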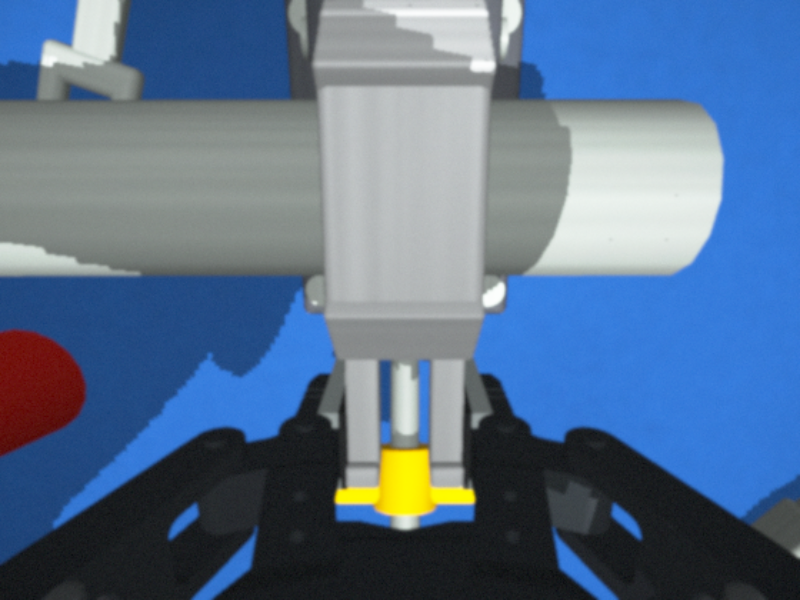

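The cap lies over the tube with its ear pointing level towards the robot. The bolt shank shows through the slot and the nut is at (405,495), clear of the ear tips. Next I'll measure the cap angle and feel for contact.

Request:
send_rows(plan=[[0,0,0.08,0,0,0],[0,0,0,0,0,0]])

```text
time: 9.2
tool_pos: [0.4897, -0.1364, 0.1429]
orientation: [-3.133, -0.225, 0.007]
wrist_force: [-7.2, 3.1, 7.8]
grip_width: 0.0294
```

Request:
send_rows(plan=[[0,0,0.08,0,0,0],[0,0,0,0,0,0]])

```text
time: 9.45
tool_pos: [0.4897, -0.1364, 0.1425]
orientation: [-3.133, -0.225, 0.007]
wrist_force: [-8.6, 2.0, 10.3]
grip_width: 0.0296
```

Run:
```python
from go import *
from look import *
to()
def slope(f,q=None):
    d=dict(np.load(f'pics/{f}.npz'));p=np.load(f'pics/{f}pose.npz');P=(cloud(d,(p['p'],p['o']))-O)@RC
    for nm,(a,b,c,e) in dict(crown=(70,195,235,335),earL=(255,320,245,262),earR=(255,320,305,320)).items():
        X=P[a:b,c:e].reshape(-1,3);X=X[np.isfinite(X[:,0])];X=X[X[:,2]>.08]
        l=cv2.fitLine(X[:,[0,2]].astype(np.float32),cv2.DIST_HUBER,0,.01,.01).ravel();print(f,nm,'angle',-np.arctan(l[1]/l[0]),'pt',l[2:],X.min(0),X.max(0))
slope('w2')
s=arm.observe();d=save('wrist','w3');np.savez('pics/w3pose.npz',p=s['tool_pos'],o=s['orientation']);slope('w3')
```

```text
t 9.45 grasp [-63.5888   0.5251  88.4812] F(coupler) [-8.1715  3.2417 10.2677] w 0.029636296734626994
turn deg [-0.0662  0.2457 -0.0503]
w2 crown angle 0.05357728 pt [0.0027 0.1271] [-0.0132 -0.013   0.1244] [0.0176 0.0131 0.1301]
w2 earL angle 0.054785587 pt [-0.0536  0.1051] [-0.067   0.0081  0.1031] [-0.0406  0.0146  0.1072]
w2 earR angle 0.050253812 pt [-0.0536  0.1051] [-0.0669 -0.0129  0.103 ] [-0.0408 -0.0072  0.1071]
w3 crown angle 0.046885286 pt [0.0027 0.1268] [-0.0132 -0.013   0.124 ] [0.0175 0.0129 0.1295]
w3 earL angle 0.042822093 pt [-0.0536  0.1044] [-0.0671  0.0082  0.1021] [-0.0406  0.0146  0.106 ]
w3 earR angle 0.04074252 pt [-0.0535  0.1044] [-0.067  -0.0129  0.1019] [-0.0409 -0.0072  0.1064]
```

The felt force and the measured ear tilt (+0.045 rad, which fits an axis near 92 mm) agree that the packing now touches the tube. Now I release and go to the nut.

Request:
send_rows(plan=[[0,0,-0.15,0,0,0],[0,0,0,0,0,0],[0,0,0,0,0,0],[0,0,0,0,0,0],[0,0,0,0,0,0]], claw=-1)

```text
time: 10.12
tool_pos: [0.4912, -0.1365, 0.1435]
orientation: [3.134, 0.224, 0.0]
wrist_force: [0.4, -0.2, -0.1]
grip_width: 0.0852
```

Run:
```python
from go import *
to([-.0995,0.001,.0735])
print(nut(.0575,1.11),nut(.079,1.11))
```

```text
t 10.125 grasp [-61.9278   0.1077  89.4738] F(coupler) [ 0.3482 -0.2069 -0.142 ] w 0.0852022480681143
turn deg [ 0.0035 -0.0023 -0.0907]
[-99.5   1.   73.5] shift cm [-3.7574 -0.0834  1.5972]
[-0.0995  0.      0.0756] [-0.1188  0.      0.0851]
```

Request:
send_rows(plan=[[-1.9,-0.04,0,0,0,0],[-1.86,-0.04,0,0,0,0],[0,0,0.8,0,0,0],[0,0,0.8,0,0,0],[0,0,0,0,0,0]])

```text
time: 10.75
tool_pos: [0.4539, -0.1409, 0.1267]
orientation: [-3.133, -0.224, 0.002]
wrist_force: [-0.3, -1.0, 0.4]
grip_width: 0.0852
```

Run:
```python
from go import *
from look import *
to()
s=arm.observe();d=save('wrist','w4');np.savez('pics/w4pose.npz',p=s['tool_pos'],o=s['orientation'])
cv2.imwrite('pics/w4.png',cv2.resize(d['img'][:,:,::-1],(800,600)))
P=(cloud(d,(s['tool_pos'],s['orientation']))-O)@RC;im=d['img'].astype(int)
y=(im[...,0]>150)&(im[...,2]<90)&(im[...,1]>110)&np.isfinite(P[...,0])&(np.mgrid[:420,:560][0]>200)
n=P[y]
for w in (-.02,.02):
  k=abs(n[:,1]-w)<.004;print(np.percentile(n[k],[5,50,95],axis=0) if k.any() else 0)
```

```text
t 10.75 grasp [-99.5346   1.2249  72.6683] F(coupler) [-0.4612 -0.9594  0.3872] w 0.08518286857901296
turn deg [-0.0439  0.0654 -0.0818]
[[-0.0999 -0.023   0.0776]
 [-0.0953 -0.0196  0.0806]
 [-0.0914 -0.0164  0.0825]]
[[-0.1     0.0164  0.0775]
 [-0.0953  0.0199  0.0807]
 [-0.0913  0.0235  0.0826]]
```

View pics/w4.png

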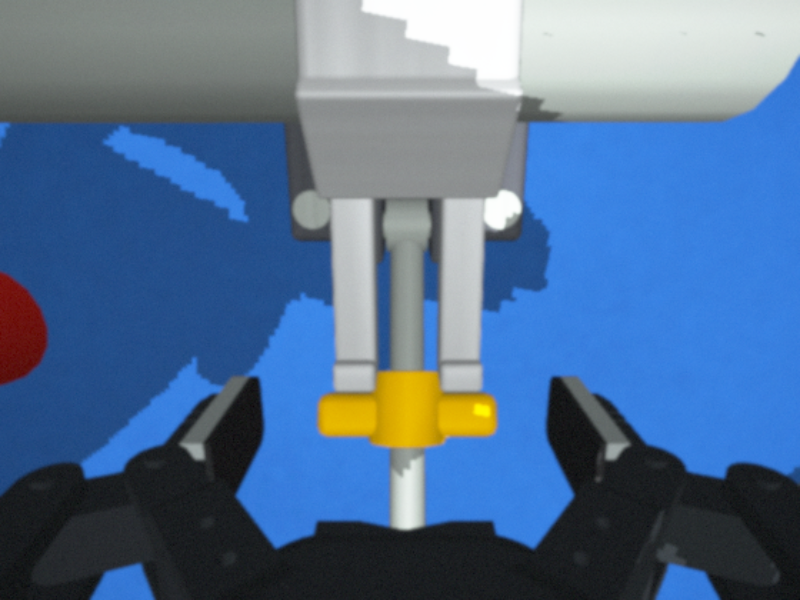

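The bar is centred between the open pads at (408,412), and the cap's tines are clear above it. Now I close on it.

Request:
send_rows(plan=[[0,0,0,0,0,0],[0,0,0,0,0,0],[0,0,0,0,0,0],[0,0,0,0,0,0],[0,0,0,0,0,0]], claw=1, grip_force=40)

```text
time: 11.42
tool_pos: [0.454, -0.1413, 0.1278]
orientation: [3.133, 0.224, 0.001]
wrist_force: [0.2, -2.3, 1.1]
grip_width: 0.0488
```

Request:
send_rows(plan=[[-0.3,0,-0.15,0,0,0],[-0.3,0,-0.15,0,0,0],[-0.3,0,-0.15,0,0,0],[-0.3,0,-0.15,0,0,0],[0,0,0,0,0,0]])

```text
time: 12.05
tool_pos: [0.4436, -0.1429, 0.1338]
orientation: [3.133, 0.223, 0.008]
wrist_force: [5.4, -0.8, -6.1]
grip_width: 0.0487
```

Run:
```python
from go import *
to()
```

```text
t 12.05 grasp [-109.7049    0.5985   79.7536] F(coupler) [ 5.2607 -1.5475 -6.0595] w 0.04873358918430342
turn deg [ 0.0775 -0.2786 -0.1383]
```

Request:
send_rows(plan=[[-0.3,0,-0.13,0,0,0],[-0.3,0,-0.13,0,0,0],[-0.3,0,-0.13,0,0,0],[0,0,0,0,0,0],[0,0,0,0,0,0]])

```text
time: 12.68
tool_pos: [0.4351, -0.1441, 0.1379]
orientation: [3.133, 0.223, 0.009]
wrist_force: [6.2, 1.1, -4.3]
grip_width: 0.0492
```

Run:
```python
from go import *
from look import *
to()
s=arm.observe();d=save('wrist','w5');np.savez('pics/w5pose.npz',p=s['tool_pos'],o=s['orientation'])
P=(cloud(d,(s['tool_pos'],s['orientation']))-O)@RC;im=d['img'].astype(int)
y=(im[...,0]>150)&(im[...,2]<90)&(im[...,1]>110)&np.isfinite(P[...,0])&(np.mgrid[:420,:560][0]>200)
n=P[y];print(len(n))
for w in (-.015,.015):
  k=abs(n[:,1]-w)<.005;print(np.percentile(n[k],[5,50,95],axis=0) if k.any() else 0)
```

```text
t 12.675 grasp [-118.2361    0.6167   83.9121] F(coupler) [ 6.2909  0.2348 -4.3319] w 0.049245071386673556
turn deg [ 0.0782 -0.3215 -0.1456]
4558
[[-0.1191 -0.0195  0.0875]
 [-0.1142 -0.015   0.0905]
 [-0.1103 -0.0104  0.0923]]
[[-0.119   0.0103  0.0868]
 [-0.1141  0.0147  0.0904]
 [-0.11    0.0194  0.0924]]
```

Request:
send_rows(plan=[[-0.1,0,-0.05,0,0,0],[0,0,0,0,0,0]])

```text
time: 12.98
tool_pos: [0.4343, -0.1442, 0.1384]
orientation: [3.133, 0.223, 0.01]
wrist_force: [7.5, 0.5, -4.8]
grip_width: 0.0491
```

Request:
send_rows(plan=[[-0.1,0,-0.05,0,0,0],[0,0,0,0,0,0]])

```text
time: 13.22
tool_pos: [0.4333, -0.1444, 0.1388]
orientation: [3.133, 0.222, 0.01]
wrist_force: [7.1, 0.0, -5.8]
grip_width: 0.0489
```

Run:
```python
from go import *
to()
```

```text
t 13.225 grasp [-120.0271    0.6019   84.831 ] F(coupler) [ 7.0504 -1.0011 -5.8086] w 0.048881465295769415
turn deg [ 0.0836 -0.3547 -0.1542]
```

Run:
```python
from go import *
a=np.linspace(1.11,0,15);p=np.array([nut(.080,t) for t in a])*100
for i in range(14): print(round(a[i+1],2),np.round((p[i+1]-p[i])*[1,1,-1],2))
```

```text
1.03 [ 0.3   0.   -0.56]
0.95 [ 0.35  0.   -0.53]
0.87 [ 0.39  0.   -0.5 ]
0.79 [ 0.43  0.   -0.47]
0.71 [ 0.46  0.   -0.43]
0.63 [ 0.5  0.  -0.4]
0.56 [ 0.53  0.   -0.36]
0.48 [ 0.55  0.   -0.31]
0.4 [ 0.57  0.   -0.27]
0.32 [ 0.59  0.   -0.22]
0.24 [ 0.61  0.   -0.17]
0.16 [ 0.62  0.   -0.12]
0.08 [ 0.63  0.   -0.08]
0.0 [ 0.63  0.   -0.03]
```

Request:
send_rows(plan=[[0.3,0,-0.56,0,0,0],[0.35,0,-0.53,0,0,0],[0.39,0,-0.5,0,0,0],[0.43,0,-0.47,0,0,0],[0.46,0,-0.43,0,0,0],[0.5,0,-0.4,0,0,0],[0.53,0,-0.36,0,0,0],[0,0,0,0,0,0]])

```text
time: 14.22
tool_pos: [0.4583, -0.1406, 0.1701]
orientation: [3.133, 0.227, -0.009]
wrist_force: [-2.7, -4.4, -0.6]
grip_width: 0.0486
```

Run:
```python
from go import *
to(nut(.08,.56),nut(.08,.4),nut(.08,.2),nut(.08,0))
s=arm.observe();g=grasp(s)[1]-[-.048,0,.05];print('r',np.hypot(g[0],g[2]),'a',np.arctan2(-g[0],g[2]))
```

```text
t 14.225 grasp [-95.3676   0.7595 116.0986] F(coupler) [-3.3516 -3.9705 -0.589 ] w 0.04859625581352213
turn deg [0.0082 0.3285 0.0012]
[-90.4949   0.     117.7804] shift cm [ 0.4863  0.076  -0.171 ]
[-79.1535   0.     123.6849] shift cm [ 1.1307  0.0001 -0.5969]
[-63.8935   0.     128.4053] shift cm [ 1.5233  0.0001 -0.4808]
[-48.   0. 130.] shift cm [ 1.5884  0.0001 -0.1686]
r 0.08131854820751319 a 0.6217936892755236
```

Request:
send_rows(plan=[[0.55,0,-0.33,0,0,0],[0.57,0,-0.29,0,0,0],[0.59,0,-0.23,0,0,0],[0.61,0,-0.18,0,0,0],[0.62,0,-0.13,0,0,0],[0.5,0,-0.06,0,0,0],[0,0,0,0,0,0]])

```text
time: 15.1
tool_pos: [0.4924, -0.1358, 0.1831]
orientation: [3.133, 0.226, -0.01]
wrist_force: [-4.6, -3.5, 4.1]
grip_width: 0.0492
```

Run:
```python
from go import *
to(nut(.081,0))
s=arm.observe();g=grasp(s)[1]-[-.048,0,.05];print('r',np.hypot(g[0],g[2]),'a',np.arctan2(-g[0],g[2]))
```

```text
t 15.1 grasp [-60.9504   0.6868 129.1283] F(coupler) [-5.0332 -2.7755  4.132 ] w 0.04923702708939981
turn deg [-0.0027  0.3495 -0.016 ]
[-48.   0. 131.] shift cm [ 1.2939  0.0683 -0.1951]
r 0.0801810751335022 a 0.16222450892851736
```

Request:
send_rows(plan=[[0,0,-0.2,0,0,0],[0.5,0,-0.08,0,0,0],[0.4,0,0,0,0,0],[0,0,0,0,0,0]])

```text
time: 15.6
tool_pos: [0.5008, -0.1345, 0.1845]
orientation: [3.133, 0.226, -0.011]
wrist_force: [-4.1, -4.8, -2.8]
grip_width: 0.0488
```

Run:
```python
from go import *
from look import *
to(nut(.081,0))
s=arm.observe();g=grasp(s)[1]-[-.048,0,.05];print('r',np.hypot(g[0],g[2]),'a',np.arctan2(-g[0],g[2]))
d=save('wrist','w6');np.savez('pics/w6pose.npz',p=s['tool_pos'],o=s['orientation'])
cv2.imwrite('pics/w6.png',cv2.resize(d['img'][:,:,::-1],(800,600)))
```

```text
t 15.6 grasp [-52.4784   0.7568 130.5329] F(coupler) [-4.7569 -4.2051 -2.837 ] w 0.04880755250614348
turn deg [-0.0102  0.3908 -0.0207]
[-48.   0. 131.] shift cm [ 0.4475  0.0755 -0.0498]
r 0.08065731698580497 a 0.055552184591372136
```

View pics/w6.png

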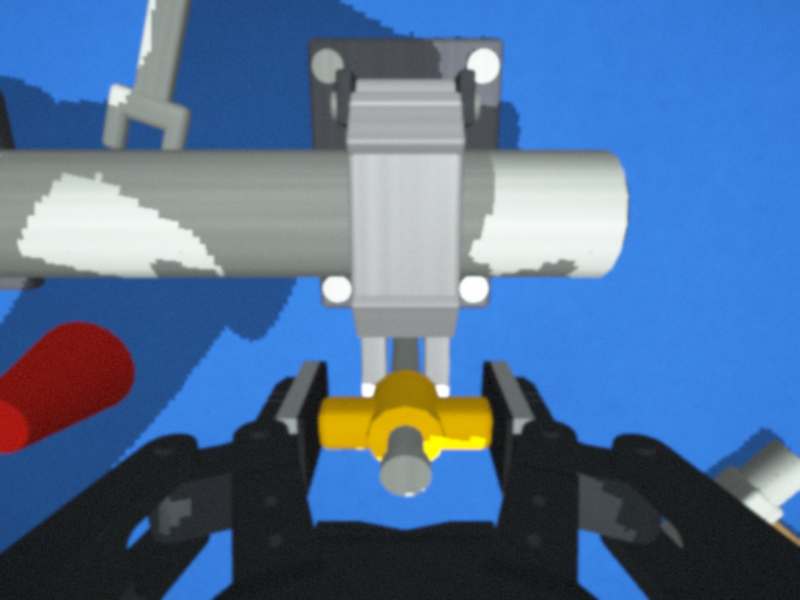

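The bolt stands nearly upright in the slot. Its end is at (405,475), and the nut's hub is above the tines around (405,410).

```bash
cat > meas.py <<'E'
from go import *
from look import *
def meas(f,end):
    d=dict(np.load(f'pics/{f}.npz'));p=np.load(f'pics/{f}pose.npz');P=(cloud(d,(p['p'],p['o']))-O)@RC;im=d['img'].astype(int)
    u,v=end;print('bolt end',np.nanmedian(P[v-5:v+6,u-5:u+6].reshape(-1,3),0))
    y=(im[...,0]>120)&(im[...,2]<90)&(im[...,1]>80)&np.isfinite(P[...,0]);n=P[y]
    k=(abs(n[:,1])>.015)&(abs(n[:,1])<.024)&(n[:,2]>.08);print('bar',np.percentile(n[k],[3,50,97],axis=0))
    c=(abs(P[...,1])<.012)&(P[...,0]>-.012)&(P[...,0]<.015)&(P[...,2]>.118);X=P[c]
    l=np.polyfit(X[:,0],X[:,2],1);print('cap angle',-np.arctan(l[0]),'z at .0027',np.polyval(l,.0027))
    e=(abs(P[...,1])<.014)&(abs(P[...,1])>.0075)&(P[...,0]>-.066)&(P[...,0]<-.035)&(P[...,2]>.095)&(P[...,2]<.112);X=P[e]
    if len(X)>20: print('ear top x,z',np.median(X[:,[0,2]],0),len(X))
E
python3 -c "
from meas import *
meas('w6',(283,332))"
```

```text
bolt end [-0.057   0.0007  0.1521]
bar [[-0.0599 -0.023   0.1286]
 [-0.0519  0.0152  0.1355]
 [-0.0485  0.0234  0.137 ]]
cap angle 0.0537027940602466 z at .0027 0.12714382078092862
ear top x,z [-0.0483  0.1049] 949
```

Request:
send_rows(plan=[[0.3,0.05,0,0,0,0],[0.3,0.05,0,0,0,0],[0,0,0,0,0,0]])

```text
time: 16.02
tool_pos: [0.5065, -0.1338, 0.1847]
orientation: [-3.132, -0.226, 0.013]
wrist_force: [-4.2, -1.2, -0.1]
grip_width: 0.0492
```

Run:
```python
from meas import *
to()
s=arm.observe();d=save('wrist','w7');np.savez('pics/w7pose.npz',p=s['tool_pos'],o=s['orientation'])
meas('w7',(283,332))
```

```text
t 16.025 grasp [-46.8345   0.6552 130.7088] F(coupler) [-4.2963 -0.5738 -0.1006] w 0.04920169855633211
turn deg [-0.1203  0.4503 -0.0331]
bolt end [-0.0513  0.0006  0.1524]
bar [[-0.0543 -0.023   0.1289]
 [-0.0467  0.0152  0.1359]
 [-0.0433  0.0234  0.1372]]
cap angle 0.054306985744043114 z at .0027 0.12709851852865023
ear top x,z [-0.046   0.1047] 673
```

Run:
```python
from meas import *
for f in('w6','w7'):
    d=dict(np.load(f'pics/{f}.npz'));p=np.load(f'pics/{f}pose.npz');P=(cloud(d,(p['p'],p['o']))-O)@RC
    V,U=np.mgrid[:420,:560]
    k=(abs(P[...,1])<.009)&(P[...,0]>-.075)&(P[...,0]<-.03)&(P[...,2]>.1415)
    for lo in np.arange(.1415,.156,.0025):
        j=k&(P[...,2]>lo)&(P[...,2]<lo+.0025)
        if j.any(): print(f,round(lo,4),j.sum(),np.percentile(P[j][:,0],[2,50,98]),V[j].min(),V[j].max())
# slot/shank below ear: mid-shank points through
```

```text
w6 0.1415 105 [-0.0555 -0.0522 -0.051 ] 300 315
w6 0.144 87 [-0.0546 -0.0523 -0.0514] 305 314
w6 0.1465 47 [-0.0557 -0.0518 -0.0506] 310 322
w6 0.149 300 [-0.0637 -0.0556 -0.0504] 311 346
w6 0.1515 726 [-0.0625 -0.0559 -0.0508] 315 346
w7 0.1415 107 [-0.0492 -0.0461 -0.0451] 300 312
w7 0.144 58 [-0.0478 -0.0459 -0.045 ] 304 311
w7 0.1465 43 [-0.0483 -0.045  -0.0443] 307 318
w7 0.149 178 [-0.0559 -0.0457 -0.0437] 309 344
w7 0.1515 885 [-0.0565 -0.0499 -0.0442] 313 345
w7 0.154 1 [-0.05 -0.05 -0.05] 332 332
```

Request:
send_rows(plan=[[0.2,0,0,0,0,0],[0,0,0,0,0,0]])

```text
time: 16.32
tool_pos: [0.5083, -0.1336, 0.1847]
orientation: [-3.132, -0.225, 0.013]
wrist_force: [-4.5, -2.9, 0.6]
grip_width: 0.0491
```

Run:
```python
from meas import *
to()
s=arm.observe();d=save('wrist','w8');np.savez('pics/w8pose.npz',p=s['tool_pos'],o=s['orientation'])
meas('w8',(283,332))
```

```text
t 16.325 grasp [-45.0422   0.6637 130.7197] F(coupler) [-4.8655 -2.1721  0.6177] w 0.04906301500328807
turn deg [-0.121   0.4728 -0.046 ]
bolt end [-0.0494  0.0006  0.1524]
bar [[-0.0526 -0.023   0.1289]
 [-0.045   0.0152  0.1359]
 [-0.0416  0.0234  0.1373]]
cap angle 0.05444379209236861 z at .0027 0.127106109655178
ear top x,z [-0.0454  0.1047] 574
```

Request:
send_rows(plan=[[-0.1,0,0.15,0,0,0],[0,0,0.15,0,0,0],[0,0,0.15,0,0,0],[0,0,0.15,0,0,0],[0,0,0.15,0,0,0],[0,0,0,0,0,0]])

```text
time: 17.12
tool_pos: [0.5083, -0.1336, 0.1788]
orientation: [-3.132, -0.225, 0.01]
wrist_force: [-5.2, -1.2, 7.8]
grip_width: 0.0488
```

Request:
send_rows(plan=[[0,0,0.15,0,0,0],[0,0,0.15,0,0,0],[0,0,0,0,0,0]])

```text
time: 17.5
tool_pos: [0.5082, -0.1337, 0.1758]
orientation: [-3.132, -0.225, 0.01]
wrist_force: [-5.4, -1.6, 6.4]
grip_width: 0.0487
```

Request:
send_rows(plan=[[0,0,0.1,0,0,0],[0,0,0.1,0,0,0],[0,0,0,0,0,0]])

```text
time: 17.88
tool_pos: [0.5083, -0.1336, 0.1739]
orientation: [-3.132, -0.225, 0.01]
wrist_force: [-6.1, 0.4, 7.8]
grip_width: 0.049
```

Run:
```python
from meas import *
to()
```

```text
t 17.875 grasp [-44.9555   0.5903 119.8746] F(coupler) [-6.007   1.3097  7.7921] w 0.04898045610637338
turn deg [-0.1111  0.3445 -0.0611]
```

Request:
send_rows(plan=[[-0.1,0,0.1,0,0,0],[0,0,0.05,0,0,0],[0,0,0,0,0,0]])

```text
time: 18.25
tool_pos: [0.5081, -0.1336, 0.1728]
orientation: [-3.132, -0.225, 0.006]
wrist_force: [-4.1, -1.1, 6.8]
grip_width: 0.0489
```

Request:
send_rows(plan=[[0,0,0.05,0,0,0],[0,0,0,0,0,0]])

```text
time: 18.5
tool_pos: [0.5082, -0.1337, 0.1723]
orientation: [-3.132, -0.225, 0.006]
wrist_force: [-3.8, -1.1, 8.2]
grip_width: 0.049
```

Request:
send_rows(plan=[[0,0,0.05,0,0,0],[0,0,0,0,0,0]])

```text
time: 18.75
tool_pos: [0.5082, -0.1337, 0.1718]
orientation: [-3.132, -0.225, 0.006]
wrist_force: [-3.0, -0.0, 8.5]
grip_width: 0.0488
```

Request:
send_rows(plan=[[0,0,0.05,0,0,0],[0,0,0,0,0,0]])

```text
time: 19.0
tool_pos: [0.5082, -0.1337, 0.1714]
orientation: [-3.132, -0.225, 0.006]
wrist_force: [-4.2, -0.6, 8.4]
grip_width: 0.0484
```

Request:
send_rows(plan=[[0,0,0.06,0,0,0],[0,0,0,0,0,0]])

```text
time: 19.25
tool_pos: [0.5082, -0.1337, 0.1712]
orientation: [-3.132, -0.225, 0.006]
wrist_force: [-4.6, 0.1, 10.9]
grip_width: 0.0493
```

Request:
send_rows(plan=[[0,0,0.06,0,0,0],[0,0,0,0,0,0]])

```text
time: 19.5
tool_pos: [0.5082, -0.1337, 0.1709]
orientation: [-3.132, -0.225, 0.006]
wrist_force: [-5.7, 1.2, 12.8]
grip_width: 0.0491
```

Request:
send_rows(plan=[[0,0,0.06,0,0,0],[0,0,0,0,0,0]])

```text
time: 19.75
tool_pos: [0.5082, -0.1337, 0.1706]
orientation: [-3.132, -0.225, 0.007]
wrist_force: [-6.6, 0.1, 13.7]
grip_width: 0.0488
```

Request:
send_rows(plan=[[0,0,0.06,0,0,0],[0,0,0,0,0,0]])

```text
time: 20.0
tool_pos: [0.5082, -0.1337, 0.1704]
orientation: [-3.132, -0.225, 0.007]
wrist_force: [-8.1, 0.7, 16.8]
grip_width: 0.0487
```

Request:
send_rows(plan=[[0,0,0.05,0,0,0],[0,0,0,0,0,0]])

```text
time: 20.25
tool_pos: [0.5082, -0.1337, 0.1702]
orientation: [-3.132, -0.225, 0.007]
wrist_force: [-8.5, 1.4, 18.0]
grip_width: 0.0493
```

Run:
```python
from meas import *
to()
s=arm.observe();d=save('wrist','w9');np.savez('pics/w9pose.npz',p=s['tool_pos'],o=s['orientation'])
cv2.imwrite('pics/w9.png',cv2.resize(d['img'][:,:,::-1],(800,600)))
meas('w9',(283,332))
```

```text
t 20.25 grasp [-44.8875   0.5311 116.2073] F(coupler) [-8.2027  2.6161 17.9657] w 0.04933653877276816
turn deg [-0.1103  0.2459 -0.062 ]
bolt end [-0.0433  0.0004  0.1457]
bar [[-0.0527 -0.023   0.1147]
 [-0.0452  0.0152  0.1216]
 [-0.0414  0.0234  0.123 ]]
cap angle 0.04447918781488365 z at .0027 0.12680625649522995
ear top x,z [-0.0428  0.1041] 332
```

View pics/w9.png

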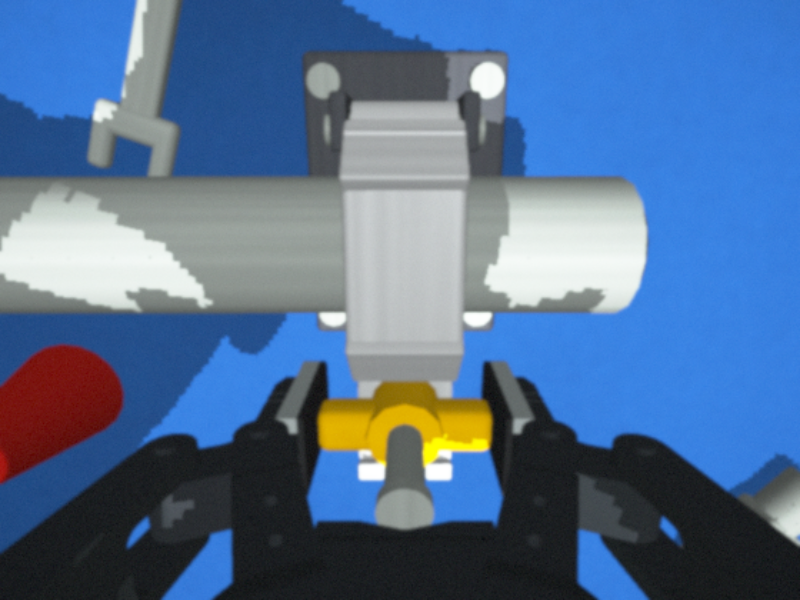

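The hub bears on both tines, and the lip is visible beyond it at (405,470). The cap angle fell from 0.054 to 0.044, which is about 0.33 mm of squeeze and roughly 20 N on the packing. Now I ease off and let go.

Request:
send_rows(plan=[[-0.1,0,-0.08,0,0,0],[0,0,-0.08,0,0,0],[0,0,0,0,0,0]])

```text
time: 20.68
tool_pos: [0.508, -0.1337, 0.1703]
orientation: [-3.132, -0.224, 0.003]
wrist_force: [-3.1, 1.1, 7.4]
grip_width: 0.0489
```

Request:
send_rows(plan=[[0,0,0,0,0,0],[0,0,0,0,0,0],[0,0,0,0,0,0],[0,0,0,0,0,0],[0,0,0,0,0,0]], claw=-1)

```text
time: 21.3
tool_pos: [0.5084, -0.1342, 0.1691]
orientation: [-3.133, -0.224, 0.0]
wrist_force: [-0.6, 0.9, 0.9]
grip_width: 0.0854
```

Run:
```python
from meas import *
to()
s=arm.observe();d=save('wrist','w10');np.savez('pics/w10pose.npz',p=s['tool_pos'],o=s['orientation'])
meas('w10',(283,340))
```

```text
t 21.3 grasp [-44.6171  -0.0754 115.0645] F(coupler) [-0.4571  0.9406  0.8785] w 0.08541356653393835
turn deg [-0.0077  0.0065 -0.0994]
bolt end [-0.0423 -0.0001  0.15  ]
bar [[-0.0524 -0.0228  0.1147]
 [-0.045   0.0153  0.1216]
 [-0.0416  0.0234  0.123 ]]
cap angle 0.046335029899816166 z at .0027 0.12681517458262379
ear top x,z [-0.0428  0.1042] 335
```

Request:
send_rows(plan=[[0,0,-2,0,0,0],[0,0,-3,0,0,0],[0,0,-4,0,0,0],[-2,0,-4,0,0,0],[-2,0,-4,0,0,0],[0,0,0,0,0,0],[0,0,0,0,0,0]])

```text
time: 22.22
tool_pos: [0.4686, -0.1398, 0.3388]
orientation: [-3.133, -0.224, 0.0]
wrist_force: [-0.2, -0.3, -0.0]
grip_width: 0.0854
```

Run:
```python
from meas import *
to()
s=arm.observe();d=save('wrist','w11');np.savez('pics/w11pose.npz',p=s['tool_pos'],o=s['orientation'])
P=(cloud(d,(s['tool_pos'],s['orientation']))-O)@RC
meas('w11',(283,200))
k=(abs(P[...,1])<.009)&(P[...,0]>-.075)&(P[...,0]<-.03)&(P[...,2]>.146)
print('end',np.percentile(P[k],[2,50,98],axis=0))
cv2.imwrite('pics/w11.png',cv2.resize(d['img'][:,:,::-1],(800,600)))
```

```text
t 22.225 grasp [-84.7498   0.1355 284.7705] F(coupler) [-0.2849 -0.2547 -0.006 ] w 0.08541659785862445
turn deg [-0.0128  0.0029 -0.1017]
bolt end [-0.1242  0.0004  0.0003]
bar [[-0.0532 -0.0227  0.1191]
 [-0.0472  0.0154  0.1218]
 [-0.0423  0.0231  0.1233]]
cap angle 0.042349660213425615 z at .0027 0.1266829517803416
ear top x,z [-0.0582  0.104 ] 245
end [[-0.0746 -0.0086  0.152 ]
 [-0.0732  0.0001  0.3492]
 [-0.0472  0.0086  0.3557]]
```

View pics/w11.png

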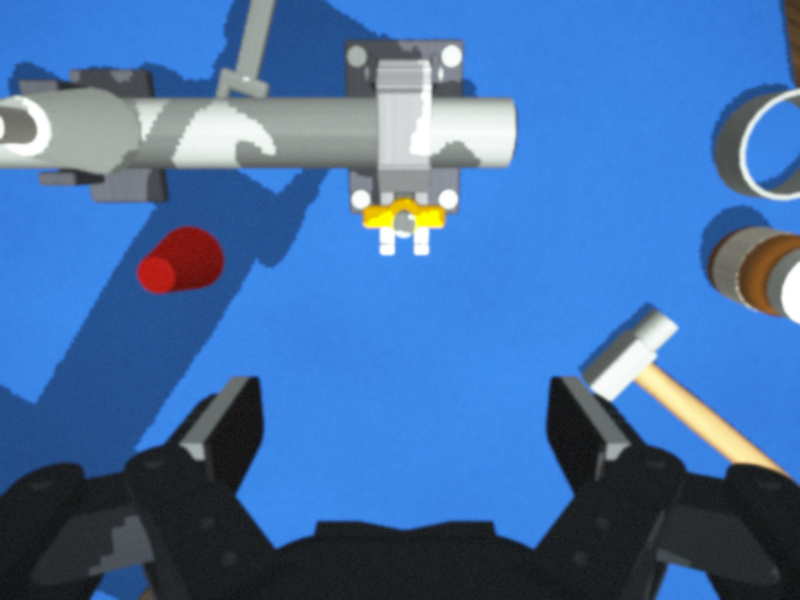

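The nut is seated on the ear at (405,215) with the bolt upright. The gripper is clear, and the other things in this view look untouched. I'm handing the job in.

```bash
python3 -c "
from bench import arm
print(arm.close_job())"
```

```text
the job is handed in; nothing more can be done
None
```

The tube is clamped and the job is handed in, at about 22 s of the 72 s allowed. I swung the cap over and felt it onto the tube, drew the nut out to about 79 mm, and swung the bolt upright into the slot. I then pressed the nut down to 18 N at the wrist, about 8 N of it nut friction, and let go.

**Last checks:**
- **Nut and bolt:** the nut stayed where it was pressed, with the bar's top at 0.122 m before and after release. The bolt is upright in the slot to within about 2 mm of camera error.
- **Packing:** the cap angle went from 0.054 rad before pressing to 0.044 pressed, then read 0.046 and 0.042 after release. That suggests about 15–20 N on the packing, inside the 10–40 N window. It is only an estimate from force and angle, because the packing load cannot be read directly.
- **Bench:** in the last wrist picture the cone, hammer, jar, spanner and die look untouched. The tin and pipe offcut were out of that view, and I did not re-check them.
- **Readings that disagreed:** my automatic bolt-end reading failed on the last picture, so that check is by eye. The bar's centre measured 1–3 mm off the pivot line, within calibration error.

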